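# Check that the baking moulds have cooled, then nest them

### The job

The steel moulds stand in a row where they cooled after baking. Measure each one, from the left to the right, with the infrared thermometer from its tray: hold it steady for a good second, about a hand's breadth away, with its beam on the middle of the mould's open mouth. When all are measured, first stand the thermometer upright back in its tray; only then nest all the moulds, upright and fully home, in one stack on the cork mat; leave the other things where they are.

Things in the scene. Friction and masses are not known exactly. Their poses are not given: they have to be found in the camera images.
- mould1_mid (a point): a tapered, open steel mould like a small handleless beaker; all four are alike: round, 62 mm across the mouth, 42 mm across the foot, 75 mm high, wall 2.5 mm, thick bottom with the inner floor 32 mm above the underside, so that a mould put in another stands 32 mm higher than it. 130 g. It is number 1 of the four places of the row from left (+y) to right; one of the four may be absent. The point is on its axis, half-way up (37.5 mm above its foot); z up its axis.
- mould1_mouth (a point): the middle of the mouth of mould1: on its axis, level with its rim, 75 mm above its foot. Behind the row hang the cooker hood (front at x = 0.57, underside 0.49 above the surface, y from -0.03 to 0.56) and wall cabinets (from x = 0.64): stay low or lean the wrist back toward the robot there
- mould2_mid (a point): a tapered, open steel mould like a small handleless beaker; all four are alike: round, 62 mm across the mouth, 42 mm across the foot, 75 mm high, wall 2.5 mm, thick bottom with the inner floor 32 mm above the underside, so that a mould put in another stands 32 mm higher than it. 130 g. It is number 2 of the four places of the row from left (+y) to right; one of the four may be absent. The point is on its axis, half-way up (37.5 mm above its foot); z up its axis.
- mould2_mouth (a point): the middle of the mouth of mould2: on its axis, level with its rim, 75 mm above its foot. Behind the row hang the cooker hood (front at x = 0.57, underside 0.49 above the surface, y from -0.03 to 0.56) and wall cabinets (from x = 0.64): stay low or lean the wrist back toward the robot there
- mould3_mid (a point): a tapered, open steel mould like a small handleless beaker; all four are alike: round, 62 mm across the mouth, 42 mm across the foot, 75 mm high, wall 2.5 mm, thick bottom with the inner floor 32 mm above the underside, so that a mould put in another stands 32 mm higher than it. 130 g. It is number 3 of the four places of the row from left (+y) to right; one of the four may be absent. The point is on its axis, half-way up (37.5 mm above its foot); z up its axis.
- mould3_mouth (a point): the middle of the mouth of mould3: on its axis, level with its rim, 75 mm above its foot. Behind the row hang the cooker hood (front at x = 0.57, underside 0.49 above the surface, y from -0.03 to 0.56) and wall cabinets (from x = 0.64): stay low or lean the wrist back toward the robot there
- mould4_mid (a point): a tapered, open steel mould like a small handleless beaker; all four are alike: round, 62 mm across the mouth, 42 mm across the foot, 75 mm high, wall 2.5 mm, thick bottom with the inner floor 32 mm above the underside, so that a mould put in another stands 32 mm higher than it. 130 g. It is number 4 of the four places of the row from left (+y) to right; one of the four may be absent. The point is on its axis, half-way up (37.5 mm above its foot); z up its axis.
- mould4_mouth (a point): the middle of the mouth of mould4: on its axis, level with its rim, 75 mm above its foot. Behind the row hang the cooker hood (front at x = 0.57, underside 0.49 above the surface, y from -0.03 to 0.56) and wall cabinets (from x = 0.64): stay low or lean the wrist back toward the robot there
- mat: a fixed round cork mat, 170 mm across and 5 mm thick; origin at the centre of its underside, on the work surface
- tray: the thermometer's fixed square parking tray, 88 x 88 mm with walls 4 mm thick and 11 mm high, inside 80 x 80 mm, floor 4 mm above the surface; origin at the centre of its underside
- thermo: a hand-held infrared thermometer, 153 mm high, 220 g, that stands by itself on a weighted round foot 58 mm across and 14 mm thick; origin at the centre of the foot's underside, z up, x toward the side where the snout is. An upright handle, 32 mm (x) by 28 mm (y), rises from the foot to the top at 153 mm; from its front a short snout, 31 mm thick, points forward and 45 degrees down. Stands in the tray.
- thermo_grip (a point): a point in the middle of the thermometer's handle, 125 mm above the foot's underside and 28 mm below its top; axes as the thermometer's; take the handle here across its y
- thermo_lens (a point): the lens at the end of the snout, 47.2 mm ahead (x) of the thermometer's axis and 47.8 mm above the foot's underside; its x axis is the beam, 45 degrees below the thermometer's own x (y is the thermometer's y)
- salt: bystander: a salt shaker, 44 mm across, 90 mm high; origin at the centre of its underside
- spice: bystander: a spice jar, 46 mm across, 106 mm high; origin at the centre of its underside
- honey: bystander: a honey jar, 64 mm across, 97 mm high; origin at the centre of its underside
- timer: bystander: a round kitchen timer, 71 mm across, 69 mm high; origin at the centre of its underside
- fruit: bystander: a mandarin, 55 mm across; origin at the centre of its underside
- mug: bystander: a coffee mug, 84 mm across, 95 mm high, with a handle; origin at the centre of its underside

How it is judged:
By the outcome, as a careful person would: the job done as asked, in the order asked, and still so for the second after the job is handed in, with the robot touching nothing.
Of mould1, mould2, mould3, mould4 only 3 to 4 are there at a start; the rules pass over those that are not, and their reading is None.
At some moment in a run one of mould1, mould2, mould3, mould4 may be knocked a few centimetres aside while the robot is not near it.
It also fails if it takes over 210 s, if anything falls off the work surface, if the arm or the gripper's body presses on something with over 40 N, if the wrist force passes 120 N, or if a joint passes its speed limit or range.

### The arm

A 7-joint arm with a two-finger parallel gripper is mounted at the origin on a cart in front of the work surface, level with it; the furniture and walls round the work are solid. World frame = base frame: x ahead of the robot, y to its left, z up, the work surface at z = 0. Lengths are in m, angles in rad, forces in N, time in s.
With the tool pointing down it reaches from about 0.425 to 1.025 m from the base axis. Payload 9.4 kg.
Tool frame: the origin (TCP) lies at the centre of the arm's flange, where the gripper is bolted on; the fingertips stand 186 mm ahead of it and the grasp point (between the pads) lies 167 mm ahead of it (manip.finger_overhang is the distance from the TCP to the fingertips, in m); z points along the fingers, y is the line along which they close (so a half turn about z gives the same grasp; the last joint's range is limited). The gripper opens to 93 mm and grips with 3 to 60 N. Pads are 15 mm wide; open, the fingers measure 128 mm over their backs; the gripper's body (75 mm by 188 mm) begins 65 mm behind the grasp point.
Start: joints at [-1.239, 0.599, -0.003, 1.599, 0.002, 0.943, -0.08], TCP at [0.288, 0.665, 0.405] pointing down, gripper open.
Joint ranges: [-2.57, 2.57], [-0.35, 1.97], [-1.29, 1.29], [0.11, 2.56], [-1.05, 4.19], [0.11, 1.86], [-2.63, 2.63]. Speed limits (rad/s): [2.22, 2.22, 3.01, 3.01, 3.14, 3.14, 3.14].

### API

Orientations are given as a rotation vector (axis times angle).
In Python, from cell import manip, grab_frame, job gives the robot as it stands.
- The arm moves only by the tool arm_command, never from a script. Its argument "series" is a list of rows, each an object with "translation": the shift along the tool's x, y, z in cm, a list of three; "yaw": the turn about the tool's z in rad; "hand": the opening, from -1 (shut) to 1 (fully open). A call has 1 to 20 rows; each row shifts and turns the commanded pose from where the row before left it, along the tool's axes as they then stand; what a row does not reach is not made up. A row lasts 1/10 s, in which the tool goes at most 50 mm and 8.59 degrees, less where a joint would pass 70% of its speed; a pose out of reach is approached as far as the arm can. A call with a gripper value outside its range is refused whole. The fingers move at their own pace and stop on an object; the grip force is fixed at half the most. Time passes only in rows, so rows that do not move let the fingers close. It gives the time, the measured TCP pose, the force, the opening and the grip force at its end, in the units of the state.
- manip.state(): the state, without advancing time (a new reading comes with each control period).
- grab_frame(name): name is "scene" or "top" or "wrist"; returns a dict with "color" (384x512x3 uint8, blue, green, red), "mtx" (3x3 intrinsics, pixels), "D" ([k1, k2, p1, p2, k3] as OpenCV has them; the pictures are not rectified), "camera_from_world" (4x4, takes a point from world to camera coordinates). Camera axes: x right, y down, z forward; pixel columns grow to the right and rows downward; lengths in m; the calibration is good to about 2 mm. A picture is of the moment at which its call begins. There is no depth.
- job.close_job(): hands the job in; it is judged then, once.
The state is a dict: "t": time; "joint_positions": joint angles; "dq": joint speeds; "joint_efforts": joint torques, N m; "tcp_pos": TCP position; "ee_rot": TCP orientation; "ft_force": force on the tool from outside, world axes, zero at the start; "torque": the same for the moment, N m; "finger_gap": opening from 0.0 (shut) to 1.0 (fully open); "grasp_force": force on a finger pad.
Only numpy, scipy, OpenCV 4.12 (cv2) and the standard library are available. Lean on these libraries where they do the work, as an engineer would, in place of code of your own. Each camera call takes 0.05 s, during which the arm holds its last target. There are 200 camera calls.

## Working session

There is one attempt and no reset: what is moved stays moved. The work goes in short steps, Python scripts to look and compute and a tool call to move; the robot and the scene stay as the last step left them, time stands still between calls to the robot, and variables do not carry over. Pictures are saved under pics/ and viewed, at most 14 in all, crops included, and the job is handed in when it is done.

Besides the shell and the picture viewer there is one more tool, called after "Request:" as name(argument=value, ...), one argument or row to a line, values as JSON. arm_command: Moves the arm, as the interface text tells. Its arguments: {"type":"object","properties":{"series":{"type":"array"}},"required":["series"]}

```bash
ls; mkdir -p pics; python3 - <<'E'
from cell import manip, grab_frame, job
import cv2,numpy as np
s=manip.state();print(s)
for n in ("scene","top"):
    f=grab_frame(n);cv2.imwrite(f"pics/{n}0.png",f["color"]);print(n,f["mtx"].tolist(),f["D"],np.round(f["camera_from_world"],3).tolist())
E
```

```text
pics
{'t': 0.0, 'joint_positions': array([-1.23864607,  0.60012327, -0.00256089,  1.60010812,  0.00178518,
        0.94288671, -0.07981467]), 'dq': array([ 4.62095935e-04, -4.25983822e-06, -1.91839884e-04, -7.55716263e-04,
        9.42124253e-04,  3.85311195e-05, -4.94964048e-05]), 'joint_efforts': array([ 5.40094316e-04, -7.65055490e+01,  1.49709005e+00, -2.52352685e+01,
       -5.24856511e-02,  1.66584965e-02,  1.53543724e-04]), 'tcp_pos': array([0.28813215, 0.66507591, 0.4038686 ]), 'ee_rot': array([-6.37641163e-01, -3.07600447e+00,  2.37327064e-03]), 'ft_force': array([-0.22170339,  0.11043471, -0.19614875]), 'torque': array([-0.02796474, -0.00586121, -0.07516296]), 'grasp_force': 0.0, 'finger_gap': 0.9959312022557734}
scene [[456.6551885100877, 0.0, 254.87344617274624], [0.0, 456.6551885100877, 194.83285720175144], [0.0, 0.0, 1.0]] [-0.11566508  0.          0.          0.          0.        ] [[0.654, -0.757, 0.003, -0.453], [-0.587, -0.51, -0.629, 0.359], [0.478, 0.409, -0.777, 1.428], [0.0, 0.0, 0.0, 1.0]]
top [[366.6290492018405, 0.0, 249.75797767364702], [0.0, 366.6290492018405, 195.79044285231763], [0.0, 0.0, 1.0]] [0.0275662 0.        0.        0.        0.       ] [[-0.008, -1.0, 0.019, -0.104], [-0.999, 0.007, -0.043, 0.597], [0.043, -0.019, -0.999, 1.62], [0.0, 0.0, 0.0, 1.0]]
```

View pics/scene0.png

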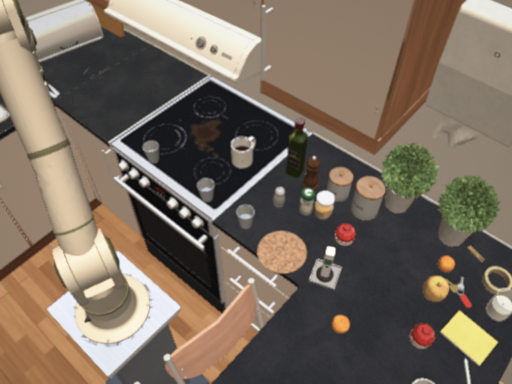

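View pics/top0.png

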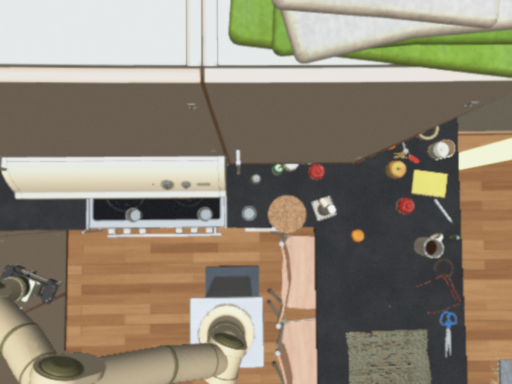

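Both pictures show three moulds (scene (151,150), (206,188), (246,215); top (134,214), (205,213), (249,213)). They also show the mat at scene (282,252) and the thermometer at scene (325,265). I'll zoom in.

```bash
cat > h.py <<'E'
from cell import manip, grab_frame, job
import cv2,numpy as np
from scipy.spatial.transform import Rotation as R
from scipy.optimize import least_squares
def ray(f,uv):
    p=cv2.undistortPoints(np.array([[uv]],float),f["mtx"],np.array(f["D"]))[0,0]
    M=f["camera_from_world"];Rm=M[:3,:3]
    return -Rm.T@M[:3,3], Rm.T@np.array([p[0],p[1],1.])
def onz(f,uv,z):
    c,d=ray(f,uv);return c+d*(z-c[2])/d[2]
def proj(f,P):
    M=f["camera_from_world"];P=np.atleast_2d(P)
    return cv2.projectPoints(P.reshape(-1,1,3),cv2.Rodrigues(M[:3,:3])[0],M[:3,3],f["mtx"],np.array(f["D"]))[0][:,0]
def crop(f,name,u,v,w,h,s):
    c=f["color"][max(v-h,0):v+h,max(u-w,0):u+w];cv2.imwrite("pics/"+name,cv2.resize(c,None,fx=s,fy=s,interpolation=cv2.INTER_CUBIC))
E
python3 - <<'E'
from h import *
a=grab_frame("scene");b=grab_frame("top")
A=cv2.resize(a["color"][120:300,130:360],None,fx=3,fy=3,interpolation=cv2.INTER_CUBIC) #690x540
cv2.imwrite("pics/sc1.png",A)
cv2.imwrite("pics/tp1.png",cv2.resize(b["color"][150:245,110:350],None,fx=3.3,fy=3.3,interpolation=cv2.INTER_CUBIC))
for n,u in (("m1",(151,150)),("m2",(206,188)),("m3",(246,215))): print(n,onz(a,u,.05))
for n,u in (("m1",(134,214)),("m2",(205,213)),("m3",(249,213)),("mat",(287,214))): print(n,onz(b,u,.06))
print("mat",onz(a,(282,252),.005))
E
```

```text
m1 [0.51858269 0.39449517 0.05      ]
m2 [0.52238755 0.09052393 0.05      ]
m3 [ 0.52661354 -0.10215243  0.05      ]
m1 [0.51987721 0.38913297 0.06      ]
m2 [0.52168018 0.08604542 0.06      ]
m3 [ 0.52020711 -0.10362621  0.06      ]
mat [ 0.51465388 -0.26809759  0.06      ]
mat [ 0.51409176 -0.27676722  0.005     ]
```

View pics/sc1.png

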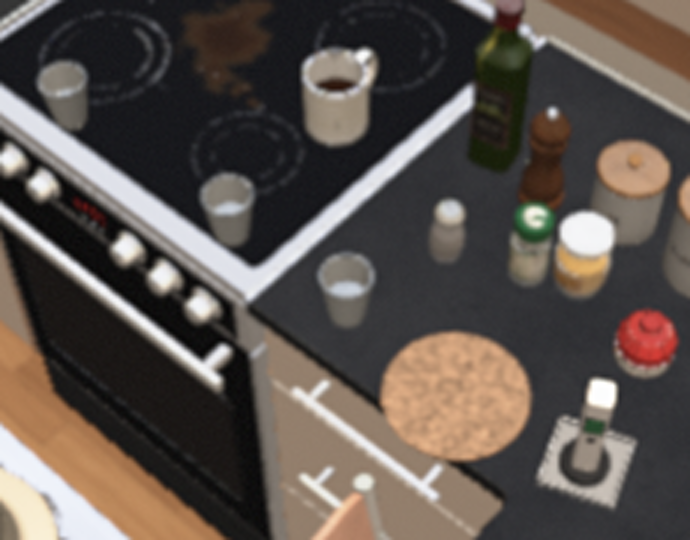

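View pics/tp1.png

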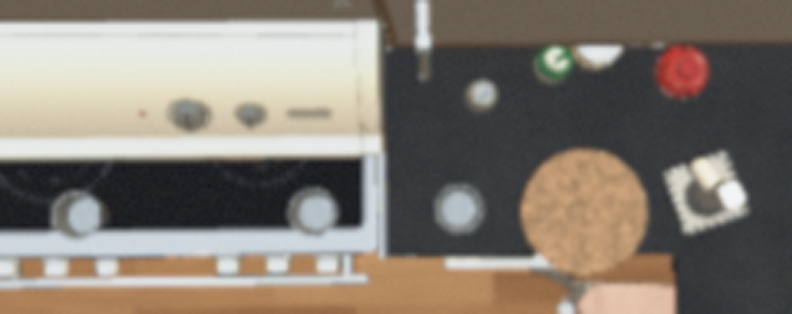

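Three moulds stand at y of about 0.39, 0.09 and -0.10, so place 2 is empty. The thermometer's snout points away from the robot. Next I compute the tray and thermometer geometry.

```bash
python3 - <<'E'
from h import *
a=grab_frame("scene");b=grab_frame("top")
S=lambda x,y:(130+x/3,120+y/3); T=lambda x,y:(110+x/3.3,150+y/3.3)
def tri(p,q):
    c,d=ray(a,p);e,g=ray(b,q)
    k=np.linalg.lstsq(np.c_[d,-g],e-c,rcond=None)[0];return (c+d*k[0]+e+g*k[1])/2
print("top",tri(S(601,390),T(733,194)),"foot",onz(a,S(586,462),.012),onz(b,T(708,198),.012))
for p in [(570,415),(637,440),(612,508),(538,487)]: print("trS",onz(a,S(*p),.011))
for p in [(663,177),(722,150),(748,210),(686,235)]: print("trT",onz(b,T(*p),.011))
print("snout",onz(b,T(703,168),.07))
for p,q in [((62,78),(76,213)),((227,194),(313,211)),((346,275),(459,208))]: print("m",tri(S(*p),T(*q)),onz(a,S(*p),.075))
print("mat",onz(b,T(584,211),.005),onz(a,S(456,395),.005))
s=manip.state();print(R.from_rotvec(s["ee_rot"]).as_matrix().round(3))
f=grab_frame("wrist");print(f["mtx"],np.round(f["camera_from_world"],3).tolist())
Tc=np.eye(4);Tc[:3,:3]=R.from_rotvec(s["ee_rot"]).as_matrix();Tc[:3,3]=s["tcp_pos"];print(np.round(f["camera_from_world"]@Tc,3))
E
```

```text
top [ 0.53482404 -0.43897109  0.16170095] foot [ 0.53748706 -0.44091221  0.012     ] [ 0.53092949 -0.44200492  0.012     ]
trS [ 0.57530206 -0.39190087  0.011     ]
trS [ 0.59782604 -0.46790312  0.011     ]
trS [ 0.51038261 -0.49495242  0.011     ]
trS [ 0.47882524 -0.41893645  0.011     ]
trT [ 0.55979192 -0.38161235  0.011     ]
trT [ 0.59587041 -0.46233563  0.011     ]
trT [ 0.51432029 -0.49619975  0.011     ]
trT [ 0.48115767 -0.41157567  0.011     ]
snout [ 0.56997946 -0.42315456  0.07      ]
m [0.51760682 0.38819923 0.07717398] [0.51874702 0.39022858 0.075     ]
m [0.51782326 0.08481584 0.07744877] [0.51925283 0.08633247 0.075     ]
m [ 0.52052991 -0.10413663  0.07728055] [ 0.52218296 -0.10339026  0.075     ]
mat [ 0.51452501 -0.27459395  0.005     ] [ 0.51513397 -0.27593022  0.005     ]
[[-0.918  0.397 -0.   ]
 [ 0.397  0.918 -0.   ]
 [-0.    -0.    -1.   ]]
[[294.81016063   0.         256.52634053]
 [  0.         294.81016063 188.6900977 ]
 [  0.           0.           1.        ]] [[0.397, 0.918, -0.001, -0.725], [0.889, -0.385, 0.247, -0.028], [0.226, -0.099, -0.969, 0.391], [0.0, 0.0, 0.0, 1.0]]
[[ 0.     1.     0.001 -0.001]
 [-0.969  0.    -0.247  0.072]
 [-0.247 -0.001  0.969 -0.002]
 [ 0.     0.     0.     1.   ]]
```

Request:
arm_command(
  series=[
    {"translation": [0,0,0],"yaw": 0.129,"hand": 1},
    {"translation": [0,0,0],"yaw": 0.129,"hand": 1},
    {"translation": [0,0,0],"yaw": 0.129,"hand": 1},
    {"translation": [0,0,0],"yaw": 0.129,"hand": 1},
    {"translation": [0,0,0],"yaw": 0.129,"hand": 1},
    {"translation": [0,0,0],"yaw": 0.129,"hand": 1},
    {"translation": [0,0,0],"yaw": 0.129,"hand": 1},
    {"translation": [0,0,0],"yaw": 0.129,"hand": 1},
    {"translation": [0,0,0],"yaw": 0.13,"hand": 1},
    {"translation": [-4.2,1,0],"yaw": 0,"hand": 1},
    {"translation": [-4.2,1,0],"yaw": 0,"hand": 1},
    {"translation": [-4.2,1,0],"yaw": 0,"hand": 1},
    {"translation": [-4.2,1,0],"yaw": 0,"hand": 1},
    {"translation": [-4.2,1,0],"yaw": 0,"hand": 1},
    {"translation": [-4.2,1,0],"yaw": 0,"hand": 1},
    {"translation": [-4.2,1,0],"yaw": 0,"hand": 1},
    {"translation": [-4.2,1,0],"yaw": 0,"hand": 1},
    {"translation": [-4.2,1.2,0],"yaw": 0,"hand": 1},
    {"translation": [-4.2,1.2,0],"yaw": 0,"hand": 1},
    {"translation": [-4.2,1.2,0],"yaw": 0,"hand": 1},
  ],
)

```text
t: 2.35
tcp_pos: [0.4044, 0.2016, 0.405]
ee_rot: [2.221, 2.222, 0.001]
ft_force: [0.6, -1.1, -0.4]
finger_gap: 1.002
grasp_force: 0.0
```

Request:
arm_command(
  series=[
    {"translation": [-3.9,0.7,0],"yaw": 0,"hand": 1},
    {"translation": [-3.9,0.7,0],"yaw": 0,"hand": 1},
    {"translation": [-3.9,0.7,0],"yaw": 0,"hand": 1},
    {"translation": [-3.9,0.7,0],"yaw": 0,"hand": 1},
    {"translation": [-3.9,0.6,0],"yaw": 0,"hand": 1},
    {"translation": [-3.9,0.6,0],"yaw": 0,"hand": 1},
    {"translation": [-3.9,0.6,0],"yaw": 0,"hand": 1},
    {"translation": [-3.9,0.6,0],"yaw": 0,"hand": 1},
    {"translation": [-3.9,0.6,0],"yaw": 0,"hand": 1},
    {"translation": [-3.9,0.6,0],"yaw": 0,"hand": 1},
    {"translation": [-3.9,0.6,0],"yaw": 0,"hand": 1},
    {"translation": [-3.9,0.6,0],"yaw": 0,"hand": 1},
    {"translation": [-3.9,0.5,0],"yaw": 0,"hand": 1},
    {"translation": [-3.9,0.5,0],"yaw": 0,"hand": 1},
    {"translation": [-3.9,0.5,0],"yaw": 0,"hand": 1},
    {"translation": [-3.9,0.5,0],"yaw": 0,"hand": 1},
    {"translation": [0,0,0],"yaw": 0.145,"hand": 1},
    {"translation": [0,0,0],"yaw": 0.145,"hand": 1},
    {"translation": [0,0,0],"yaw": 0.145,"hand": 1},
    {"translation": [0,0,0],"yaw": 0.145,"hand": 1},
  ],
)

```text
t: 4.35
tcp_pos: [0.5002, -0.4209, 0.4048]
ee_rot: [2.768, 1.485, 0.0]
ft_force: [-0.0, -0.5, 0.2]
finger_gap: 0.997
grasp_force: 0.0
```

Request:
arm_command(
  series=[
    {"translation": [0,0,0],"yaw": 0.145,"hand": 1},
    {"translation": [0,0,0],"yaw": 0.145,"hand": 1},
    {"translation": [0,0,0],"yaw": 0.145,"hand": 1},
    {"translation": [0,0,0],"yaw": 0.145,"hand": 1},
    {"translation": [0,0,0],"yaw": 0,"hand": 1},
  ],
)

```text
t: 4.85
tcp_pos: [0.5006, -0.4204, 0.4045]
ee_rot: [3.076, 0.639, -0.001]
ft_force: [-0.0, 0.3, -0.5]
finger_gap: 1.004
grasp_force: 0.0
```

```bash
python3 - <<'E'
from h import *
s=manip.state();print(s["tcp_pos"],s["joint_positions"].round(2))
f=grab_frame("wrist");cv2.imwrite("pics/w1.png",cv2.resize(f["color"],None,fx=1.5,fy=1.5));np.save("w1.npy",f,allow_pickle=True)
E
```

```text
[ 0.50060861 -0.42038749  0.4044828 ] [ 0.15  0.62  0.75  1.8  -0.51  0.93 -0.04]
```

View pics/w1.png

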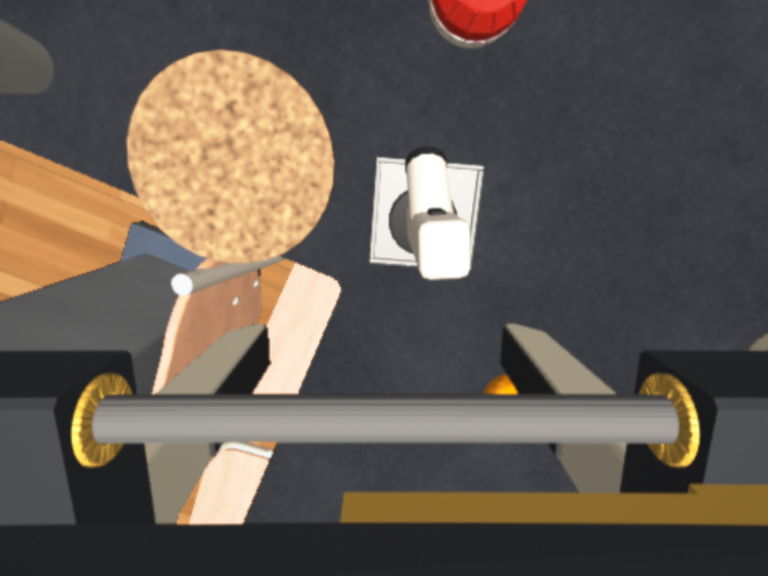

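The wrist view shows the thermometer's top face centred at (444,248) of the 1.5x picture, the snout end at (427,153) and the tray corners at (378,158), (483,167), (472,268) and (371,263).

```bash
python3 - <<'E'
from h import *
f=np.load("w1.npy",allow_pickle=True).item()
L=np.array([[0,0,.157],[.058,0,.067]]);I=np.array([[444,248],[427,153]])/1.5
def m(p):
    c,s=np.cos(p[2]),np.sin(p[2]);return np.c_[p[0]+c*L[:,0]-s*L[:,1],p[1]+s*L[:,0]+c*L[:,1],L[:,2]]
r=least_squares(lambda p:(proj(f,m(p))-I).ravel(),[.535,-.44,.4]);print(r.x,np.degrees(r.x[2]),r.fun)
for z,u in ((.018,(430,220)),):print("foot",onz(f,np.array(u)/1.5,z))
C=np.array([onz(f,np.array(u)/1.5,.011) for u in [(378,158),(483,167),(472,268),(371,263)]]);print(C,C.mean(0),onz(f,np.array((231,156))/1.5,.005))
h=C-np.roll(C,1,0);print(np.degrees(np.arctan2(h[:,1],h[:,0])))
print(proj(f,[[r.x[0],r.x[1],.018]])*1.5)
E
```

```text
[ 0.53620111 -0.43745892  0.44840423] 25.691669784800855 [ 0.14113521  3.6476044  -0.18791345 -4.50185726]
foot [ 0.54074875 -0.44234814  0.018     ]
[[ 0.56899599 -0.38338091  0.011     ]
 [ 0.59656714 -0.46483076  0.011     ]
 [ 0.51727852 -0.49402801  0.011     ]
 [ 0.48658945 -0.41218826  0.011     ]] [ 0.54235778 -0.43860699  0.011     ] [ 0.52220386 -0.27164577  0.005     ]
[  19.26840635  -71.29880485 -159.78426656  110.55553086]
[[422.31687651 222.70696404]]
```

Request:
arm_command(
  series=[
    {"translation": [2.5,3.1,0],"yaw": -0.035,"hand": 1},
    {"translation": [0,0,3],"yaw": 0,"hand": 1},
    {"translation": [0,0,3],"yaw": 0,"hand": 1},
    {"translation": [0,0,2.4],"yaw": 0,"hand": 1},
    {"translation": [0,0,1.5],"yaw": 0,"hand": 1},
    {"translation": [0,0,0.9],"yaw": 0,"hand": 1},
    {"translation": [0,0,0],"yaw": 0,"hand": 1},
  ],
)

```text
t: 5.6
tcp_pos: [0.5354, -0.4392, 0.2961]
ee_rot: [-3.063, -0.696, 0.001]
ft_force: [0.3, -0.3, -0.9]
finger_gap: 0.998
grasp_force: 0.0
```

```bash
python3 - <<'E'
from h import *
s=manip.state();print(s["tcp_pos"])
f=grab_frame("wrist");cv2.imwrite("pics/w2.png",f["color"])
E
```

```text
[ 0.53541071 -0.43922819  0.29614963]
```

View pics/w2.png

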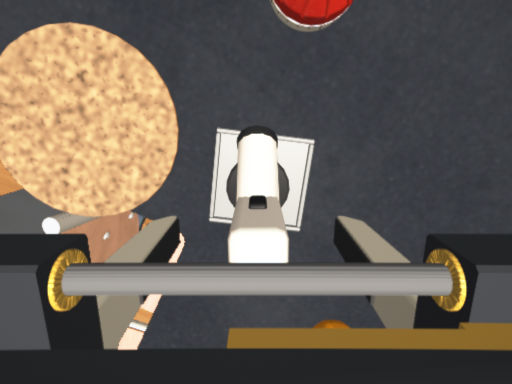

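The thermometer is centred between the fingers (column 257) and the snout is aligned with the tool, so I close and lift.

Request:
arm_command(
  series=[
    {"translation": [0,0,0],"yaw": 0,"hand": -1},
    {"translation": [0,0,0],"yaw": 0,"hand": -1},
    {"translation": [0,0,0],"yaw": 0,"hand": -1},
    {"translation": [0,0,0],"yaw": 0,"hand": -1},
    {"translation": [0,0,0],"yaw": 0,"hand": -1},
    {"translation": [0,0,0],"yaw": 0,"hand": -1},
    {"translation": [0,0,0],"yaw": 0,"hand": -1},
    {"translation": [0,0,0],"yaw": 0,"hand": -1},
    {"translation": [0,0,0],"yaw": 0,"hand": -1},
    {"translation": [0,0,0],"yaw": 0,"hand": -1},
  ],
)

```text
t: 6.65
tcp_pos: [0.5355, -0.4392, 0.2966]
ee_rot: [-3.064, -0.695, 0.0]
ft_force: [0.5, -0.1, -0.2]
finger_gap: 0.3
grasp_force: 29.9
```

Request:
arm_command(
  series=[
    {"translation": [0,0,-2],"yaw": 0,"hand": -1},
    {"translation": [0,0,-2.5],"yaw": 0,"hand": -1},
    {"translation": [0,0,-2.5],"yaw": 0,"hand": -1},
    {"translation": [0,0,-2],"yaw": 0,"hand": -1},
    {"translation": [0,0,0],"yaw": 0,"hand": -1},
  ],
)

```text
t: 7.15
tcp_pos: [0.5356, -0.4398, 0.3892]
ee_rot: [3.061, 0.694, 0.004]
ft_force: [-0.4, -0.3, -2.6]
finger_gap: 0.301
grasp_force: 29.9
```

```bash
python3 - <<'E'
from h import *
s=manip.state();print(s)
f=grab_frame("wrist");cv2.imwrite("pics/w3.png",f["color"])
E
```

```text
{'t': 7.15, 'joint_positions': array([ 0.17764832,  0.67317475,  0.71933193,  1.72432618, -0.53216681,
        0.9448191 , -0.01651387]), 'dq': array([ 0.0082683 ,  0.03350643, -0.03344176,  0.04046731, -0.01934857,
       -0.03898099,  0.01595323]), 'joint_efforts': array([ -1.11567535, -72.01139688,  14.15229768, -22.67441332,
         0.14760364,   0.66276122,  -0.21713683]), 'tcp_pos': array([ 0.53558818, -0.43977717,  0.38915338]), 'ee_rot': array([3.06097534, 0.69366927, 0.00383997]), 'ft_force': array([-0.36743772, -0.33944207, -2.5860435 ]), 'torque': array([-0.08932483,  0.17932545,  0.01513786]), 'grasp_force': 29.919244945049286, 'finger_gap': 0.30076692185527293}
```

View pics/w3.png

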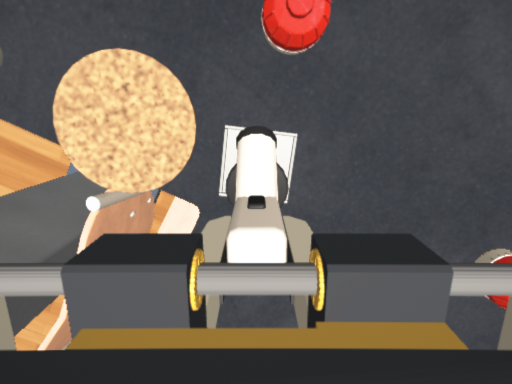

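Request:
arm_command(
  series=[
    {"translation": [0,0,0],"yaw": -0.128,"hand": -1},
    {"translation": [0,0,0],"yaw": -0.128,"hand": -1},
    {"translation": [0,0,0],"yaw": -0.128,"hand": -1},
    {"translation": [0,0,0],"yaw": -0.129,"hand": -1},
    {"translation": [2.1,-3.6,0],"yaw": 0,"hand": -1},
    {"translation": [2.1,-3.6,0],"yaw": 0,"hand": -1},
    {"translation": [2.1,-3.6,0],"yaw": 0,"hand": -1},
    {"translation": [2.1,-3.6,0],"yaw": 0,"hand": -1},
    {"translation": [2.1,-3.6,0],"yaw": 0,"hand": -1},
    {"translation": [3.45,-2.39,0],"yaw": 0,"hand": -1},
    {"translation": [3.45,-2.39,0],"yaw": 0,"hand": -1},
    {"translation": [3.45,-2.39,0],"yaw": 0,"hand": -1},
    {"translation": [3.45,-2.39,0],"yaw": 0,"hand": -1},
    {"translation": [3.45,-2.39,0],"yaw": 0,"hand": -1},
    {"translation": [3.45,-2.39,0],"yaw": 0,"hand": -1},
    {"translation": [3.45,-2.39,0],"yaw": 0,"hand": -1},
    {"translation": [3.45,-2.39,0],"yaw": 0,"hand": -1},
    {"translation": [3.45,-2.39,0],"yaw": 0,"hand": -1},
  ],
)

```text
t: 9.0
tcp_pos: [0.45, 0.1298, 0.3857]
ee_rot: [2.787, 1.449, -0.002]
ft_force: [1.1, 0.7, -2.4]
finger_gap: 0.3
grasp_force: 30.0
```

Request:
arm_command(
  series=[
    {"translation": [3.45,-2.39,0],"yaw": 0,"hand": -1},
    {"translation": [3.45,-2.39,0],"yaw": 0,"hand": -1},
    {"translation": [3.0,-2.0,0],"yaw": 0,"hand": -1},
    {"translation": [0,0,0],"yaw": 0,"hand": -1},
    {"translation": [0,0,0],"yaw": 0,"hand": -1},
  ],
)

```text
t: 9.5
tcp_pos: [0.4515, 0.2485, 0.3854]
ee_rot: [2.785, 1.452, -0.003]
ft_force: [-0.1, -0.7, -1.8]
finger_gap: 0.295
grasp_force: 30.0
```

```bash
cat >> h.py <<'E'
def tool(s): return s["tcp_pos"],R.from_rotvec(s["ee_rot"]).as_matrix()
def aim(mouth,d=.095):
    s=manip.state();p,M=tool(s);x=M[:,0]
    want=mouth-np.r_[x[:2]*(.0472+.7071*d),0];want[2]=mouth[2]+.7071*d+.2448
    return "tcp",p.round(4),"head",np.degrees(np.arctan2(x[1],x[0])).round(1),"move cm",(M.T@(want-p)*100).round(2)
E
python3 - <<'E'
from h import *
s=manip.state();p,M=tool(s)
print(aim(np.array([.518,.389,.075])),s["joint_positions"].round(2))
f=grab_frame("wrist");L=p+M@[.0472,0,.2448];print("lens px",proj(f,[L,[.518,.389,.075]]),"sides",proj(f,[L+M[:,1]*.0155,L-M[:,1]*.0155]))
cv2.imwrite("pics/w4.png",f["color"])
E
```

```text
('tcp', array([0.4515, 0.2485, 0.3854]), 'head', np.float64(55.1), 'move cm', array([ 3.89, -2.6 , -0.16])) [-1.08  0.44  0.66  2.12 -0.41  0.71 -0.76]
lens px [[257.86401442 142.88474965]
 [228.20308701  12.94163394]] sides [[278.31484727 142.88347665]
 [237.41385179 142.87936555]]
```

View pics/w4.png

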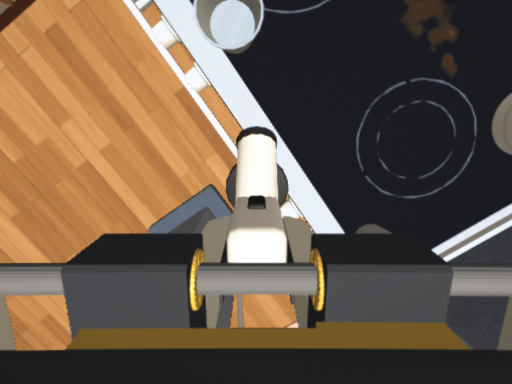

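The lens sits at (257,138) as predicted, and the mould's mouth at about (229,13) agrees with the predicted position. I move in and hold.

Request:
arm_command(
  series=[
    {"translation": [2,-1.3,-0.1],"yaw": 0,"hand": -1},
    {"translation": [1.9,-1.3,-0.1],"yaw": 0,"hand": -1},
    {"translation": [0,0,0],"yaw": 0,"hand": -1},
  ],
)

```text
t: 9.85
tcp_pos: [0.4533, 0.2961, 0.3883]
ee_rot: [-2.786, -1.451, -0.0]
ft_force: [-0.6, 0.3, -2.9]
finger_gap: 0.301
grasp_force: 30.0
```

```bash
python3 - <<'E'
from h import *
print(aim(np.array([.518,.389,.075])))
f=grab_frame("wrist");print(proj(f,[[.518,.389,.075]]))
cv2.imwrite("pics/w5.png",f["color"][:220])
E
```

```text
('tcp', array([0.4533, 0.2961, 0.3883]), 'head', np.float64(55.0), 'move cm', array([-0.12, -0.03,  0.13]))
[[257.42656833  63.88532759]]
```

View pics/w5.png

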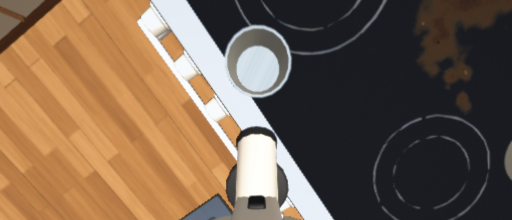

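The mouth is centred at (258,62) and the prediction was (257,64), so the aim is good. I hold for 1.6 s.

Request:
arm_command(
  series=[
    {"translation": [0,0,0.1],"yaw": 0,"hand": -1},
    {"translation": [0,0,0],"yaw": 0,"hand": -1},
    {"translation": [0,0,0],"yaw": 0,"hand": -1},
    {"translation": [0,0,0],"yaw": 0,"hand": -1},
    {"translation": [0,0,0],"yaw": 0,"hand": -1},
    {"translation": [0,0,0],"yaw": 0,"hand": -1},
    {"translation": [0,0,0],"yaw": 0,"hand": -1},
    {"translation": [0,0,0],"yaw": 0,"hand": -1},
    {"translation": [0,0,0],"yaw": 0,"hand": -1},
    {"translation": [0,0,0],"yaw": 0,"hand": -1},
    {"translation": [0,0,0],"yaw": 0,"hand": -1},
    {"translation": [0,0,0],"yaw": 0,"hand": -1},
    {"translation": [0,0,0],"yaw": 0,"hand": -1},
    {"translation": [0,0,0],"yaw": 0,"hand": -1},
    {"translation": [0,0,0],"yaw": 0,"hand": -1},
    {"translation": [0,0,0],"yaw": 0,"hand": -1},
    {"translation": [0,0,0],"yaw": 0,"hand": -1},
    {"translation": [0,0,0],"yaw": 0,"hand": -1},
  ],
)

```text
t: 11.7
tcp_pos: [0.4534, 0.2947, 0.3877]
ee_rot: [2.787, 1.449, 0.0]
ft_force: [0.5, 0.3, -2.3]
finger_gap: 0.299
grasp_force: 30.0
```

Request:
arm_command(
  series=[
    {"translation": [-3.1,2.17,0],"yaw": 0,"hand": -1},
    {"translation": [-3.1,2.17,0],"yaw": 0,"hand": -1},
    {"translation": [-3.1,2.17,0],"yaw": 0,"hand": -1},
    {"translation": [-3.1,2.17,0],"yaw": 0,"hand": -1},
    {"translation": [-3.1,2.17,0],"yaw": 0,"hand": -1},
    {"translation": [-3.1,2.17,0],"yaw": 0,"hand": -1},
    {"translation": [-3.1,2.17,0],"yaw": 0,"hand": -1},
    {"translation": [-3.1,2.17,0],"yaw": 0,"hand": -1},
    {"translation": [0,0,0],"yaw": 0,"hand": -1},
    {"translation": [0,0,0],"yaw": 0,"hand": -1},
  ],
)

```text
t: 12.7
tcp_pos: [0.4529, -0.0088, 0.3879]
ee_rot: [-2.789, -1.445, -0.001]
ft_force: [0.1, 0.2, -1.8]
finger_gap: 0.3
grasp_force: 30.0
```

```bash
python3 - <<'E'
from h import *
m=np.array([.519,.0855,.075])
print(aim(m))
f=grab_frame("wrist");print(proj(f,[m]))
t=grab_frame("top")["color"][150:245,110:350]
a=cv2.resize(t,None,fx=2.13,fy=2.13,interpolation=cv2.INTER_CUBIC)
cv2.imwrite("pics/w6.png",np.vstack([f["color"][:220],a[:,:512] if a.shape[1]>=512 else cv2.copyMakeBorder(a,0,0,0,512-a.shape[1],0)]))
E
```

```text
('tcp', array([ 0.4529, -0.0088,  0.3879]), 'head', np.float64(54.8), 'move cm', array([ 0.08, -0.04,  0.09]))
[[257.13641174  61.54278994]]
```

View pics/w6.png

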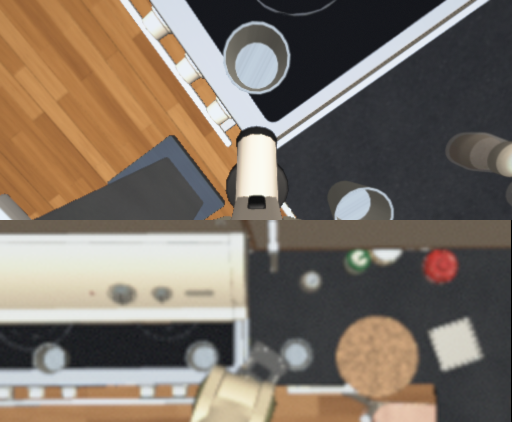

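The mouth is at (257,58), about 2 mm further than estimated, and the others are unmoved. I nudge 2 mm and hold.

Request:
arm_command(
  series=[
    {"translation": [0.2,0,0.1],"yaw": 0,"hand": -1},
    {"translation": [0,0,0],"yaw": 0,"hand": -1},
    {"translation": [0,0,0],"yaw": 0,"hand": -1},
    {"translation": [0,0,0],"yaw": 0,"hand": -1},
    {"translation": [0,0,0],"yaw": 0,"hand": -1},
    {"translation": [0,0,0],"yaw": 0,"hand": -1},
    {"translation": [0,0,0],"yaw": 0,"hand": -1},
    {"translation": [0,0,0],"yaw": 0,"hand": -1},
    {"translation": [0,0,0],"yaw": 0,"hand": -1},
    {"translation": [0,0,0],"yaw": 0,"hand": -1},
    {"translation": [0,0,0],"yaw": 0,"hand": -1},
    {"translation": [0,0,0],"yaw": 0,"hand": -1},
    {"translation": [0,0,0],"yaw": 0,"hand": -1},
    {"translation": [0,0,0],"yaw": 0,"hand": -1},
    {"translation": [0,0,0],"yaw": 0,"hand": -1},
    {"translation": [0,0,0],"yaw": 0,"hand": -1},
    {"translation": [0,0,0],"yaw": 0,"hand": -1},
    {"translation": [0,0,0],"yaw": 0,"hand": -1},
  ],
)

```text
t: 14.6
tcp_pos: [0.4541, -0.0063, 0.3867]
ee_rot: [2.787, 1.449, 0.0]
ft_force: [-0.9, 0.5, -2.8]
finger_gap: 0.302
grasp_force: 30.0
```

Request:
arm_command(
  series=[
    {"translation": [-3.1,2.17,0],"yaw": 0,"hand": -1},
    {"translation": [-3.1,2.17,0],"yaw": 0,"hand": -1},
    {"translation": [-3.1,2.17,0],"yaw": 0,"hand": -1},
    {"translation": [-3.1,2.17,0],"yaw": 0,"hand": -1},
    {"translation": [-3.1,2.17,0],"yaw": 0,"hand": -1},
    {"translation": [0,0,0],"yaw": 0,"hand": -1},
    {"translation": [0,0,0],"yaw": 0,"hand": -1},
  ],
)

```text
t: 15.3
tcp_pos: [0.4535, -0.1964, 0.3866]
ee_rot: [-2.789, -1.446, 0.0]
ft_force: [-0.4, 0.9, -2.3]
finger_gap: 0.298
grasp_force: 30.0
```

```bash
python3 - <<'E'
from h import *
m=np.array([.521,-.1038,.075])
print(aim(m))
f=grab_frame("wrist");print(proj(f,[m]))
t=grab_frame("top")["color"][150:245,110:350]
a=cv2.resize(t,None,fx=2.13,fy=2.13,interpolation=cv2.INTER_CUBIC)
cv2.imwrite("pics/w7.png",np.vstack([f["color"][:220],cv2.copyMakeBorder(a,0,0,0,512-a.shape[1],0)]))
E
```

```text
('tcp', array([ 0.4535, -0.1964,  0.3866]), 'head', np.float64(54.8), 'move cm', array([ 0.01,  0.18, -0.03]))
[[259.64318026  61.85125543]]
```

View pics/w7.png

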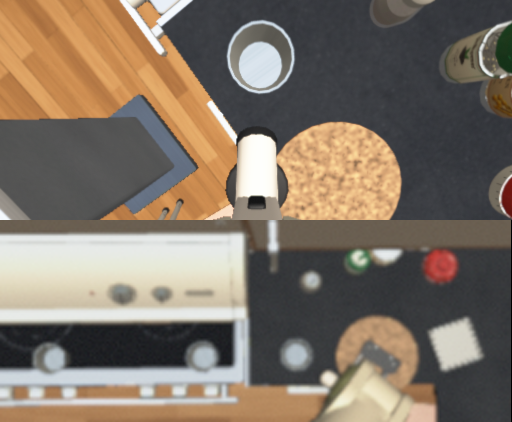

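The mouth is at (261,57), so I correct 3 mm forward and 2.5 mm sideways, then hold.

Request:
arm_command(
  series=[
    {"translation": [0.3,0.25,0],"yaw": 0,"hand": -1},
    {"translation": [0,0,0],"yaw": 0,"hand": -1},
    {"translation": [0,0,0],"yaw": 0,"hand": -1},
    {"translation": [0,0,0],"yaw": 0,"hand": -1},
    {"translation": [0,0,0],"yaw": 0,"hand": -1},
    {"translation": [0,0,0],"yaw": 0,"hand": -1},
    {"translation": [0,0,0],"yaw": 0,"hand": -1},
    {"translation": [0,0,0],"yaw": 0,"hand": -1},
    {"translation": [0,0,0],"yaw": 0,"hand": -1},
    {"translation": [0,0,0],"yaw": 0,"hand": -1},
    {"translation": [0,0,0],"yaw": 0,"hand": -1},
    {"translation": [0,0,0],"yaw": 0,"hand": -1},
    {"translation": [0,0,0],"yaw": 0,"hand": -1},
    {"translation": [0,0,0],"yaw": 0,"hand": -1},
    {"translation": [0,0,0],"yaw": 0,"hand": -1},
    {"translation": [0,0,0],"yaw": 0,"hand": -1},
    {"translation": [0,0,0],"yaw": 0,"hand": -1},
    {"translation": [0,0,0],"yaw": 0,"hand": -1},
  ],
)

```text
t: 17.2
tcp_pos: [0.4576, -0.1945, 0.3868]
ee_rot: [2.787, 1.449, 0.0]
ft_force: [-0.7, 0.6, -1.9]
finger_gap: 0.298
grasp_force: 30.0
```

```bash
python3 - <<'E'
from h import *
s=manip.state();p,M=tool(s);w=np.array([.5355,-.4392,.3866])
print(p,M.T@(w-p)*100)
E
```

```text
[ 0.45763659 -0.19453978  0.38676738] [-1.55528781e+01  2.04284424e+01  1.82996515e-02]
```

Request:
arm_command(
  series=[
    {"translation": [-2.22,2.92,0],"yaw": 0,"hand": -1},
    {"translation": [-2.22,2.92,0],"yaw": 0,"hand": -1},
    {"translation": [-2.22,2.92,0],"yaw": 0,"hand": -1},
    {"translation": [-2.22,2.92,0],"yaw": 0,"hand": -1},
    {"translation": [-2.22,2.92,0],"yaw": 0,"hand": -1},
    {"translation": [-2.22,2.92,0],"yaw": 0,"hand": -1},
    {"translation": [-2.22,2.92,0],"yaw": 0,"hand": -1},
    {"translation": [0,0,0],"yaw": 0.128,"hand": -1},
    {"translation": [0,0,0],"yaw": 0.128,"hand": -1},
    {"translation": [0,0,0],"yaw": 0.128,"hand": -1},
    {"translation": [0,0,0],"yaw": 0.129,"hand": -1},
    {"translation": [0,0,3],"yaw": 0,"hand": -1},
    {"translation": [0,0,2.5],"yaw": 0,"hand": -1},
    {"translation": [0,0,1],"yaw": 0,"hand": -1},
    {"translation": [0,0,1],"yaw": 0,"hand": -1},
    {"translation": [0,0,0],"yaw": 0,"hand": -1},
    {"translation": [0,0,0],"yaw": 0,"hand": -1},
  ],
)

```text
t: 18.9
tcp_pos: [0.5357, -0.4395, 0.3125]
ee_rot: [3.063, 0.694, 0.001]
ft_force: [-0.0, -0.4, -1.1]
finger_gap: 0.305
grasp_force: 30.0
```

Request:
arm_command(
  series=[
    {"translation": [0,0,0.8],"yaw": 0,"hand": -1},
    {"translation": [0,0,0.5],"yaw": 0,"hand": -1},
    {"translation": [0,0,0.2],"yaw": 0,"hand": -1},
    {"translation": [0,0,0.1],"yaw": 0,"hand": -1},
    {"translation": [0,0,0],"yaw": 0,"hand": -1},
    {"translation": [0,0,0],"yaw": 0,"hand": -1},
  ],
)

```text
t: 19.5
tcp_pos: [0.5355, -0.4391, 0.2967]
ee_rot: [-3.063, -0.694, -0.001]
ft_force: [-1.4, 2.9, 6.0]
finger_gap: 0.3
grasp_force: 30.0
```

Request:
arm_command(
  series=[
    {"translation": [0,0,0],"yaw": 0,"hand": 1},
    {"translation": [0,0,0],"yaw": 0,"hand": 1},
    {"translation": [0,0,0],"yaw": 0,"hand": 1},
    {"translation": [0,0,0],"yaw": 0,"hand": 1},
    {"translation": [0,0,0],"yaw": 0,"hand": 1},
    {"translation": [0,0,0],"yaw": 0,"hand": 1},
    {"translation": [0,0,0],"yaw": 0,"hand": 1},
    {"translation": [0,0,0],"yaw": 0,"hand": 1},
    {"translation": [0,0,-2],"yaw": 0,"hand": 1},
    {"translation": [0,0,-3],"yaw": 0,"hand": 1},
    {"translation": [0,0,-3],"yaw": 0,"hand": 1},
    {"translation": [0,0,-2],"yaw": 0,"hand": 1},
    {"translation": [0,0,0],"yaw": 0,"hand": 1},
  ],
)

```text
t: 20.8
tcp_pos: [0.5357, -0.4399, 0.3988]
ee_rot: [3.06, 0.694, 0.005]
ft_force: [-0.5, -0.2, -0.1]
finger_gap: 1.0
grasp_force: 0.0
```

```bash
python3 - <<'E'
from h import *
s=manip.state();p,M=tool(s);print(p)
f=grab_frame("wrist")
t=grab_frame("top")["color"][150:245,110:350]
a=cv2.resize(t,None,fx=2.13,fy=2.13,interpolation=cv2.INTER_CUBIC)
cv2.imwrite("pics/w8.png",np.vstack([f["color"],cv2.copyMakeBorder(a,0,0,0,512-a.shape[1],0)]))
E
```

```text
[ 0.5357433  -0.43990899  0.39875434]
```

View pics/w8.png

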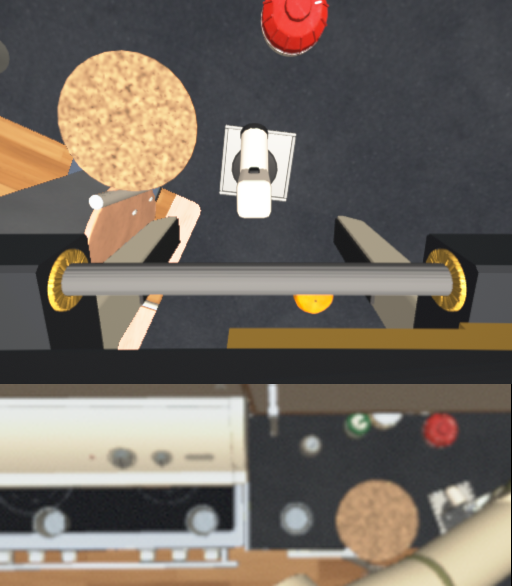

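The thermometer stands upright in its tray and all moulds are in place. Next I fetch the rightmost mould, with the tool x axis turned to +y.

Request:
arm_command(
  series=[
    {"translation": [0,0,0],"yaw": -0.1405,"hand": 1},
    {"translation": [0,0,0],"yaw": -0.1405,"hand": 1},
    {"translation": [0,0,0],"yaw": -0.1405,"hand": 1},
    {"translation": [0,0,0],"yaw": -0.1405,"hand": 1},
    {"translation": [0,0,0],"yaw": -0.1405,"hand": 1},
    {"translation": [0,0,0],"yaw": -0.1405,"hand": 1},
    {"translation": [0,0,0],"yaw": -0.1405,"hand": 1},
    {"translation": [0,0,0],"yaw": -0.1405,"hand": 1},
    {"translation": [4.2,-1,0],"yaw": 0,"hand": 1},
    {"translation": [4.2,-1,0],"yaw": 0,"hand": 1},
    {"translation": [4.2,-1,0],"yaw": 0,"hand": 1},
    {"translation": [4.2,-1,0],"yaw": 0,"hand": 1},
    {"translation": [4.2,-1,0],"yaw": 0,"hand": 1},
    {"translation": [4.2,-1,0],"yaw": 0,"hand": 1},
    {"translation": [4.2,-0.8,0],"yaw": 0,"hand": 1},
    {"translation": [4.2,-0.8,0],"yaw": 0,"hand": 1},
    {"translation": [0,0,4],"yaw": 0,"hand": 1},
    {"translation": [0,0,4],"yaw": 0,"hand": 1},
    {"translation": [0,0,4],"yaw": 0,"hand": 1},
    {"translation": [0,0,0],"yaw": 0,"hand": 1},
  ],
)

```text
t: 22.9
tcp_pos: [0.4585, -0.1025, 0.2715]
ee_rot: [-2.217, -2.216, 0.009]
ft_force: [-0.0, 0.3, 1.0]
finger_gap: 0.998
grasp_force: 0.0
```

```bash
cat >> h.py <<'E'
MM={"m1":(.519,.390),"m3":(.5202,.0871),"m4":(.5233,-.1017)}
def diff(ms):
    # change of the picture round each mould since the start, both cameras
    for n in ("scene","top"):
        f=grab_frame(n);o=cv2.imread(f"pics/{n}0.png")
        for m in ms:
            u,v=proj(f,[[*MM[m],.05]])[0].astype(int)
            d=cv2.absdiff(f["color"],o)[v-12:v+12,u-12:u+12];print(n,m,"diff",d.mean().round(1))
def go(x,y,z):
    s=manip.state();p,M=tool(s);print("tcp",p.round(4),"yaw err",np.degrees(np.arctan2(M[1,0],M[0,0]))-90,"move cm",(M.T@(np.array([x,y,z])-p)*100).round(2))
E
python3 - <<'E'
from h import *
go(*MM["m4"],.275);diff(MM)
E
```

```text
tcp [ 0.4585 -0.1025  0.2715] yaw err -0.03123119739193214 move cm [ 0.08  6.47 -0.41]
scene m1 diff 6.4
scene m3 diff 14.6
scene m4 diff 9.2
top m1 diff 1.3
top m3 diff 1.4
top m4 diff 33.0
```

Request:
arm_command(
  series=[
    {"translation": [0.1,0,-0.5],"yaw": 0,"hand": 1},
    {"translation": [0,3.2,0],"yaw": 0,"hand": 1},
    {"translation": [0,3.2,0],"yaw": 0,"hand": 1},
    {"translation": [0,0,0],"yaw": 0,"hand": 1},
    {"translation": [0,0,2.2],"yaw": 0,"hand": 1},
    {"translation": [0,0,2],"yaw": 0,"hand": 1},
    {"translation": [0,0,0],"yaw": 0,"hand": 1},
    {"translation": [0,0,0],"yaw": 0,"hand": 1},
  ],
)

```text
t: 23.8
tcp_pos: [0.5239, -0.1023, 0.2402]
ee_rot: [2.222, 2.22, 0.001]
ft_force: [-0.6, 0.5, 0.1]
finger_gap: 0.998
grasp_force: 0.0
```

```bash
python3 - <<'E'
from h import *
go(*MM["m4"],.233)
f=grab_frame("wrist");cv2.imwrite("pics/w9.png",f["color"])
E
```

```text
tcp [ 0.5239 -0.1023  0.2402] yaw err -0.07304062177630044 move cm [ 0.06 -0.06  0.72]
```

View pics/w9.png

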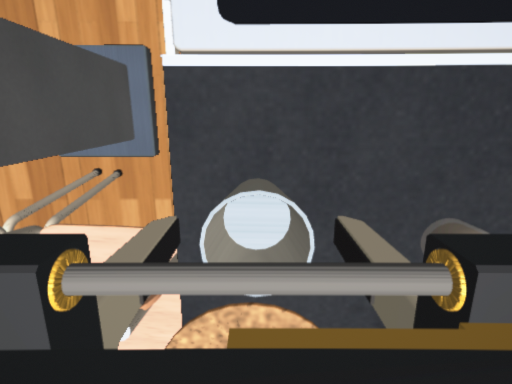

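The mould is centred between the fingers (mouth centre (257,243)). I lower 7 mm and close.

Request:
arm_command(
  series=[
    {"translation": [0,0,0.7],"yaw": 0,"hand": 1},
    {"translation": [0,0,0],"yaw": 0,"hand": -1},
    {"translation": [0,0,0],"yaw": 0,"hand": -1},
    {"translation": [0,0,0],"yaw": 0,"hand": -1},
    {"translation": [0,0,0],"yaw": 0,"hand": -1},
    {"translation": [0,0,0],"yaw": 0,"hand": -1},
    {"translation": [0,0,0],"yaw": 0,"hand": -1},
    {"translation": [0,0,0],"yaw": 0,"hand": -1},
    {"translation": [0,0,0],"yaw": 0,"hand": -1},
    {"translation": [0,0,-1],"yaw": 0,"hand": -1},
    {"translation": [0,0,-2],"yaw": 0,"hand": -1},
    {"translation": [0,0,0],"yaw": 0,"hand": -1},
  ],
)

```text
t: 25.05
tcp_pos: [0.5243, -0.1023, 0.2637]
ee_rot: [2.221, 2.219, 0.002]
ft_force: [0.4, -0.3, -1.2]
finger_gap: 0.638
grasp_force: 29.8
```

```bash
python3 - <<'E'
from h import *
s=manip.state();print(s["ft_force"],s["finger_gap"],s["grasp_force"])
go(.518,-.273,.263)
f=grab_frame("wrist");p,M=tool(s);o=cv2.imread("pics/w9.png");print(proj(f,[p+M@[0,0,.158]]))
cv2.imwrite("pics/w10.png",f["color"])
g=cv2.Canny(f["color"][150:300,190:330],40,120);pts=np.argwhere(g)[:,::-1]+[190,150];print(len(pts))
E
```

```text
[ 0.43748142 -0.33804912 -1.16210795] 0.6383190817886709 29.82508166693151
tcp [ 0.5243 -0.1023  0.2637] yaw err -0.0663795462066048 move cm [-17.07  -0.61   0.07]
[[257.36673329 252.92079502]]
1370
```

Request:
arm_command(
  series=[
    {"translation": [-3.4,0,0],"yaw": 0,"hand": -1},
    {"translation": [-3.4,0,0],"yaw": 0,"hand": -1},
    {"translation": [-3.4,0,0],"yaw": 0,"hand": -1},
    {"translation": [-3.4,-0.3,0],"yaw": 0,"hand": -1},
    {"translation": [-3.4,-0.3,0],"yaw": 0,"hand": -1},
    {"translation": [0,0,0],"yaw": 0,"hand": -1},
    {"translation": [0,0,1.5],"yaw": 0,"hand": -1},
    {"translation": [0,0,0.7],"yaw": 0,"hand": -1},
    {"translation": [0,0,0.2],"yaw": 0,"hand": -1},
    {"translation": [0,0,0],"yaw": 0,"hand": -1},
    {"translation": [0,0,0],"yaw": 0,"hand": -1},
  ],
)

```text
t: 26.2
tcp_pos: [0.518, -0.2717, 0.2378]
ee_rot: [-2.222, -2.221, -0.0]
ft_force: [-0.5, -0.0, -0.9]
finger_gap: 0.635
grasp_force: 30.0
```

Request:
arm_command(
  series=[
    {"translation": [0,0,0.1],"yaw": 0,"hand": -1},
    {"translation": [0,0,0],"yaw": 0,"hand": -1},
    {"translation": [0,0,0.1],"yaw": 0,"hand": -1},
    {"translation": [0,0,0],"yaw": 0,"hand": -1},
  ],
)

```text
t: 26.6
tcp_pos: [0.5179, -0.2721, 0.2367]
ee_rot: [2.222, 2.22, 0.001]
ft_force: [-1.9, 1.3, 9.4]
finger_gap: 0.638
grasp_force: 30.0
```

The mould has touched down on the mat. I release, retreat upward, and go to the next mould with heading 45° for a low sideways approach under the hood.

Request:
arm_command(
  series=[
    {"translation": [0,0,0],"yaw": 0,"hand": 1},
    {"translation": [0,0,0],"yaw": 0,"hand": 1},
    {"translation": [0,0,0],"yaw": 0,"hand": 1},
    {"translation": [0,0,0],"yaw": 0,"hand": 1},
    {"translation": [0,0,0],"yaw": 0,"hand": 1},
    {"translation": [0,0,0],"yaw": 0,"hand": 1},
    {"translation": [0,0,-2],"yaw": 0,"hand": 1},
    {"translation": [0,0,-3],"yaw": 0,"hand": 1},
    {"translation": [0,0,-1],"yaw": 0,"hand": 1},
    {"translation": [0,0,0],"yaw": 0.131,"hand": 1},
    {"translation": [0,0,0],"yaw": 0.131,"hand": 1},
    {"translation": [0,0,0],"yaw": 0.131,"hand": 1},
    {"translation": [0,0,0],"yaw": 0.131,"hand": 1},
    {"translation": [0,0,0],"yaw": 0.131,"hand": 1},
    {"translation": [0,0,0],"yaw": 0.13,"hand": 1},
    {"translation": [0,0,0],"yaw": 0,"hand": 1},
  ],
)

```text
t: 28.2
tcp_pos: [0.5179, -0.2718, 0.2952]
ee_rot: [-2.904, -1.199, 0.001]
ft_force: [0.4, 0.1, 0.2]
finger_gap: 1.002
grasp_force: 0.0
```

Request:
arm_command(
  series=[
    {"translation": [2.36,-3.61,0],"yaw": 0,"hand": 1},
    {"translation": [2.36,-3.61,0],"yaw": 0,"hand": 1},
    {"translation": [2.36,-3.61,0],"yaw": 0,"hand": 1},
    {"translation": [2.36,-3.61,0],"yaw": 0,"hand": 1},
    {"translation": [2.36,-3.61,0],"yaw": 0,"hand": 1},
    {"translation": [2.36,-3.61,0],"yaw": 0,"hand": 1},
    {"translation": [2.36,-3.61,0],"yaw": 0,"hand": 1},
    {"translation": [0,0,0],"yaw": 0,"hand": 1},
    {"translation": [0,0,3],"yaw": 0,"hand": 1},
    {"translation": [0,0,3],"yaw": 0,"hand": 1},
    {"translation": [0,0,0],"yaw": 0,"hand": 1},
    {"translation": [0,0,0],"yaw": 0,"hand": 1},
  ],
)

```text
t: 29.4
tcp_pos: [0.4561, 0.0224, 0.2359]
ee_rot: [-2.902, -1.201, 0.002]
ft_force: [0.2, -0.6, -0.7]
finger_gap: 1.001
grasp_force: 0.0
```

```bash
python3 - <<'E'
from h import *
go(*MM["m3"],.233);print(manip.state()["joint_positions"].round(2));diff(["m1","m3"])
f=grab_frame("wrist");print(proj(f,[[*MM["m3"],.075]]))
g=cv2.cvtColor(f["color"],cv2.COLOR_BGR2GRAY);cv2.imwrite("pics/w11.png",f["color"])
c,_=cv2.findContours((g>140).astype(np.uint8),cv2.RETR_EXTERNAL,cv2.CHAIN_APPROX_NONE)
for k in c:
    if 300<cv2.contourArea(k)<20000: print(np.round(cv2.fitEllipse(k)[0]),cv2.boundingRect(k))
E
```

```text
tcp [0.4561 0.0224 0.2359] yaw err -45.02676162739884 move cm [ 9.1  -0.05  0.28]
[-0.41  0.62  0.35  2.35 -0.8   0.28 -0.13]
scene m1 diff 1.0
scene m3 diff 42.3
top m1 diff 1.3
top m3 diff 9.7
[[257.71752709  62.7992125 ]]
[367. 316.] (350, 294, 36, 34)
[305. 312.] (248, 294, 101, 34)
[ 54. 169.] (0, 116, 118, 107)
[ 25. 122.] (0, 91, 50, 54)
[100. 118.] (35, 52, 127, 115)
[256.  73.] (217, 32, 78, 83)
[428.  83.] (274, 0, 238, 225)
```

The mould is where expected (ellipse (256,73) against (258,63)). I slide in low and grip.

Request:
arm_command(
  series=[
    {"translation": [0,0,0.2],"yaw": 0,"hand": 1},
    {"translation": [3,0,0],"yaw": 0,"hand": 1},
    {"translation": [3,0,0],"yaw": 0,"hand": 1},
    {"translation": [2,0,0],"yaw": 0,"hand": 1},
    {"translation": [0.9,0,0],"yaw": 0,"hand": 1},
    {"translation": [0,0,0],"yaw": 0,"hand": 1},
    {"translation": [0,0,0],"yaw": 0,"hand": 1},
  ],
)

```text
t: 30.25
tcp_pos: [0.5183, 0.0857, 0.2339]
ee_rot: [2.903, 1.201, -0.001]
ft_force: [0.3, -0.2, 0.0]
finger_gap: 1.004
grasp_force: 0.0
```

```bash
python3 - <<'E'
from h import *
go(*MM["m3"],.233)
def rim(n):
    g=cv2.imread(n) if isinstance(n,str) else n
    g=cv2.cvtColor(g,cv2.COLOR_BGR2GRAY)[:262]
    return g
a=rim("pics/w9.png");f=grab_frame("wrist");b=rim(f["color"]);cv2.imwrite("pics/w12.png",f["color"])
for g in (a,b):
    print("col257",[ (i,int(g[i,257])) for i in range(150,262,3)])
    print("row243",[ (i,int(g[243,i])) for i in range(190,330,4)])
E
```

```text
tcp [0.5183 0.0857 0.2339] yaw err -45.046163235335214 move cm [0.23 0.03 0.09]
col257 [(150, 55), (153, 56), (156, 56), (159, 59), (162, 61), (165, 57), (168, 57), (171, 58), (174, 59), (177, 62), (180, 87), (183, 88), (186, 88), (189, 100), (192, 218), (195, 216), (198, 219), (201, 220), (204, 220), (207, 222), (210, 225), (213, 224), (216, 224), (219, 221), (222, 223), (225, 218), (228, 221), (231, 217), (234, 223), (237, 223), (240, 226), (243, 225), (246, 224), (249, 169), (252, 118), (255, 118), (258, 119), (261, 117)]
row243 [(190, 62), (194, 61), (198, 73), (202, 222), (206, 133), (210, 133), (214, 135), (218, 131), (222, 135), (226, 134), (230, 136), (234, 136), (238, 217), (242, 224), (246, 224), (250, 224), (254, 224), (258, 225), (262, 225), (266, 225), (270, 225), (274, 224), (278, 119), (282, 111), (286, 107), (290, 104), (294, 100), (298, 100), (302, 98), (306, 96), (310, 204), (314, 131), (318, 64), (322, 65), (326, 61)]
col257 [(150, 28), (153, 27), (156, 28), (159, 28), (162, 28), (165, 28), (168, 28), (171, 27), (174, 28), (177, 73), (180, 89), (183, 89), (186, 89), (189, 170), (192, 222), (195, 223), (198, 224), (201, 224), (204, 224), (207, 225), (210, 224), (213, 224), (216, 223), (219, 221), (222, 221), (225, 221), (228, 221), (231, 223), (234, 222), (237, 220), (240, 218), (243, 218), (246, 221), (249, 222), (252, 140), (255, 137), (258, 137), (261, 133)]
row243 [(190, 86), (194, 87), (198, 196), (202, 190), (206, 131), (210, 135), (214, 138), (218, 141), (222, 138), (226, 140), (230, 142), (234, 150), (238, 224), (242, 224), (246, 224), (250, 221), (254, 222), (258, 221), (262, 220), (266, 222), (270, 223), (274, 225), (278, 219), (282, 117), (286, 111), (290, 106), (294, 105), (298, 105), (302, 103), (306, 100), (310, 98), (314, 215), (318, 111), (322, 27), (326, 60)]
```

Request:
arm_command(
  series=[
    {"translation": [0,0,0],"yaw": 0,"hand": -1},
    {"translation": [0,0,0],"yaw": 0,"hand": -1},
    {"translation": [0,0,0],"yaw": 0,"hand": -1},
    {"translation": [0,0,0],"yaw": 0,"hand": -1},
    {"translation": [0,0,0],"yaw": 0,"hand": -1},
    {"translation": [0,0,0],"yaw": 0,"hand": -1},
    {"translation": [0,0,0],"yaw": 0,"hand": -1},
    {"translation": [0,0,0],"yaw": 0,"hand": -1},
    {"translation": [0,0,-1.5],"yaw": 0,"hand": -1},
    {"translation": [-3,0,0],"yaw": 0,"hand": -1},
    {"translation": [-3,0,0],"yaw": 0,"hand": -1},
    {"translation": [-3,0,0],"yaw": 0,"hand": -1},
    {"translation": [0,0,-4],"yaw": 0,"hand": -1},
    {"translation": [0,0,-4.5],"yaw": 0,"hand": -1},
    {"translation": [0,0,0],"yaw": 0,"hand": -1},
  ],
)

```text
t: 31.8
tcp_pos: [0.4561, 0.0218, 0.3373]
ee_rot: [2.903, 1.199, 0.008]
ft_force: [0.1, 0.6, -1.3]
finger_gap: 0.636
grasp_force: 30.0
```

Request:
arm_command(
  series=[
    {"translation": [-2.33,3.61,0],"yaw": 0,"hand": -1},
    {"translation": [-2.33,3.61,0],"yaw": 0,"hand": -1},
    {"translation": [-2.33,3.61,0],"yaw": 0,"hand": -1},
    {"translation": [-2.33,3.61,0],"yaw": 0,"hand": -1},
    {"translation": [-2.33,3.61,0],"yaw": 0,"hand": -1},
    {"translation": [-2.33,3.61,0],"yaw": 0,"hand": -1},
    {"translation": [-2.33,3.61,0],"yaw": 0,"hand": -1},
    {"translation": [0,0,0],"yaw": 0,"hand": -1},
    {"translation": [0,0,0],"yaw": 0,"hand": -1},
  ],
)

```text
t: 32.7
tcp_pos: [0.5182, -0.2719, 0.3329]
ee_rot: [-2.903, -1.198, 0.001]
ft_force: [0.2, 0.9, -1.2]
finger_gap: 0.635
grasp_force: 30.0
```

```bash
python3 - <<'E'
from h import *
s=manip.state();print(s["ft_force"],s["finger_gap"]);go(.518,-.272,.29)
a=grab_frame("scene");b=grab_frame("top");w=grab_frame("wrist")
g=lambda f,u,v,k:cv2.resize(f["color"][v-40:v+40,u-40:u+40],(400,400),interpolation=cv2.INTER_CUBIC)
u,v=proj(a,[[.518,-.272,.09]])[0].astype(int)
cv2.imwrite("pics/s2.png",np.hstack([g(a,u,v,5),cv2.resize(w["color"][80:290,150:370],(400,400))]))
E
```

```text
[ 0.23290391  0.93952957 -1.18196577] 0.6354912699030604
tcp [ 0.5182 -0.2719  0.3329] yaw err -45.1336006822778 move cm [-0.02 -0.    4.29]
```

View pics/s2.png

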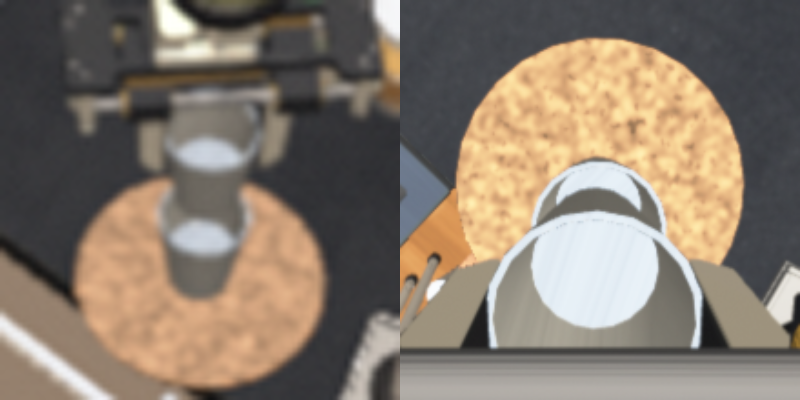

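The held mould hangs level, laterally centred over the one on the mat (both at column 597). I lower it in.

Request:
arm_command(
  series=[
    {"translation": [0,0,2],"yaw": 0,"hand": -1},
    {"translation": [0,0,1.5],"yaw": 0,"hand": -1},
    {"translation": [0,0,1],"yaw": 0,"hand": -1},
    {"translation": [0,0,1],"yaw": 0,"hand": -1},
    {"translation": [0,0,0.4],"yaw": 0,"hand": -1},
    {"translation": [0,0,0],"yaw": 0,"hand": -1},
  ],
)

```text
t: 33.45
tcp_pos: [0.5185, -0.2713, 0.2742]
ee_rot: [-2.902, -1.201, 0.001]
ft_force: [-0.2, -0.5, -1.7]
finger_gap: 0.639
grasp_force: 30.1
```

Request:
arm_command(
  series=[
    {"translation": [0,0,0.1],"yaw": 0,"hand": -1},
    {"translation": [0,0,0.1],"yaw": 0,"hand": -1},
    {"translation": [0,0,0],"yaw": 0,"hand": -1},
    {"translation": [0,0,0],"yaw": 0,"hand": -1},
  ],
)

```text
t: 33.85
tcp_pos: [0.5186, -0.2714, 0.2729]
ee_rot: [2.903, 1.201, 0.0]
ft_force: [-0.2, -0.4, -2.1]
finger_gap: 0.639
grasp_force: 30.0
```

Request:
arm_command(
  series=[
    {"translation": [0,0,0.1],"yaw": 0,"hand": -1},
    {"translation": [0,0,0],"yaw": 0,"hand": -1},
    {"translation": [0,0,0.1],"yaw": 0,"hand": -1},
    {"translation": [0,0,0],"yaw": 0,"hand": -1},
    {"translation": [0,0,0],"yaw": 0,"hand": -1},
  ],
)

```text
t: 34.35
tcp_pos: [0.5186, -0.2714, 0.2708]
ee_rot: [2.903, 1.201, 0.0]
ft_force: [-0.6, 0.1, 0.2]
finger_gap: 0.635
grasp_force: 30.0
```

Request:
arm_command(
  series=[
    {"translation": [0,0,0],"yaw": 0,"hand": 1},
    {"translation": [0,0,0],"yaw": 0,"hand": 1},
    {"translation": [0,0,0],"yaw": 0,"hand": 1},
    {"translation": [0,0,0],"yaw": 0,"hand": 1},
    {"translation": [0,0,0],"yaw": 0,"hand": 1},
    {"translation": [0,0,0],"yaw": 0,"hand": 1},
    {"translation": [0,0,-2],"yaw": 0,"hand": 1},
    {"translation": [0,0,-3],"yaw": 0,"hand": 1},
    {"translation": [0,0,-1],"yaw": 0,"hand": 1},
    {"translation": [0,0,0],"yaw": 0,"hand": 1},
  ],
)

```text
t: 35.35
tcp_pos: [0.5189, -0.2715, 0.3319]
ee_rot: [2.901, 1.201, 0.003]
ft_force: [0.2, 0.5, -0.5]
finger_gap: 0.999
grasp_force: 0.0
```

Request:
arm_command(
  series=[
    {"translation": [2.7,-3.34,0],"yaw": 0,"hand": 1},
    {"translation": [2.7,-3.34,0],"yaw": 0,"hand": 1},
    {"translation": [2.7,-3.34,0],"yaw": 0,"hand": 1},
    {"translation": [2.7,-3.34,0],"yaw": 0,"hand": 1},
    {"translation": [2.7,-3.34,0],"yaw": 0,"hand": 1},
    {"translation": [2.7,-3.34,0],"yaw": 0,"hand": 1},
    {"translation": [2.7,-3.34,0],"yaw": 0,"hand": 1},
    {"translation": [2.7,-3.34,0],"yaw": 0,"hand": 1},
    {"translation": [2.7,-3.34,0],"yaw": 0,"hand": 1},
    {"translation": [2.7,-3.34,0],"yaw": 0,"hand": 1},
    {"translation": [2.7,-3.34,0],"yaw": 0,"hand": 1},
    {"translation": [2.7,-3.34,0],"yaw": 0,"hand": 1},
    {"translation": [2.7,-3.34,0],"yaw": 0,"hand": 1},
    {"translation": [2.7,-3.34,0],"yaw": 0,"hand": 1},
    {"translation": [0,0,0],"yaw": 0,"hand": 1},
    {"translation": [0,0,4],"yaw": 0,"hand": 1},
    {"translation": [0,0,4],"yaw": 0,"hand": 1},
    {"translation": [0,0,1.5],"yaw": 0,"hand": 1},
    {"translation": [0,0,0],"yaw": 0,"hand": 1},
    {"translation": [0,0,0],"yaw": 0,"hand": 1},
  ],
)

```text
t: 37.35
tcp_pos: [0.4558, 0.3258, 0.2355]
ee_rot: [2.903, 1.2, -0.001]
ft_force: [0.1, -0.2, -0.1]
finger_gap: 0.998
grasp_force: 0.0
```

```bash
cat >> h.py <<'E'
def blobs(f,th=140):
    g=cv2.cvtColor(f["color"],cv2.COLOR_BGR2GRAY)
    c,_=cv2.findContours((g>th).astype(np.uint8),cv2.RETR_EXTERNAL,cv2.CHAIN_APPROX_NONE)
    for k in c:
        if 300<cv2.contourArea(k)<20000: print(np.round(cv2.fitEllipse(k)[0]),cv2.boundingRect(k))
E
python3 - <<'E'
from h import *
go(*MM["m1"],.233);diff(["m1"])
f=grab_frame("wrist");print(proj(f,[[*MM["m1"],.075]]));blobs(f)
t=grab_frame("scene")
for z in (.005,.037,.08,.112): print(z,proj(t,[[.518,-.272,z]]))
cv2.imwrite("pics/scene9.png",t["color"])
E
```

```text
tcp [0.4558 0.3258 0.2355] yaw err -45.09482663466854 move cm [ 9.01 -0.08  0.24]
scene m1 diff 29.7
top m1 diff 14.3
[[257.68783699  65.39728559]]
[142. 340.] (121, 327, 43, 22)
[299. 313.] (281, 295, 45, 33)
[158. 317.] (134, 295, 46, 48)
[348. 310.] (311, 294, 71, 34)
[235. 284.] (62, 278, 390, 13)
[187. 242.] (177, 224, 24, 35)
[ 12. 214.] (0, 197, 28, 32)
[ 70. 173.] (0, 90, 171, 150)
[256.  75.] (217, 33, 79, 84)
0.005 [[281.62939093 250.48698812]]
0.037 [[282.10375395 245.43078818]]
0.08 [[282.76501242 238.36590199]]
0.112 [[283.27574531 232.89597069]]
```

The blob matches the previous mould's (256,75), so I use the same approach.

Request:
arm_command(
  series=[
    {"translation": [0,0,0.2],"yaw": 0,"hand": 1},
    {"translation": [3,0,0],"yaw": 0,"hand": 1},
    {"translation": [3,0,0],"yaw": 0,"hand": 1},
    {"translation": [2,0,0],"yaw": 0,"hand": 1},
    {"translation": [0.8,0,0],"yaw": 0,"hand": 1},
    {"translation": [0,0,0],"yaw": 0,"hand": 1},
    {"translation": [0,0,0],"yaw": 0,"hand": -1},
    {"translation": [0,0,0],"yaw": 0,"hand": -1},
    {"translation": [0,0,0],"yaw": 0,"hand": -1},
    {"translation": [0,0,0],"yaw": 0,"hand": -1},
    {"translation": [0,0,0],"yaw": 0,"hand": -1},
    {"translation": [0,0,0],"yaw": 0,"hand": -1},
    {"translation": [0,0,0],"yaw": 0,"hand": -1},
    {"translation": [0,0,0],"yaw": 0,"hand": -1},
  ],
)

```text
t: 38.95
tcp_pos: [0.5179, 0.3887, 0.2339]
ee_rot: [2.903, 1.201, 0.0]
ft_force: [-0.0, -0.7, 2.0]
finger_gap: 0.636
grasp_force: 29.9
```

Request:
arm_command(
  series=[
    {"translation": [0,0,-1.5],"yaw": 0,"hand": -1},
    {"translation": [-3,0,0],"yaw": 0,"hand": -1},
    {"translation": [-3,0,0],"yaw": 0,"hand": -1},
    {"translation": [-3,0,0],"yaw": 0,"hand": -1},
    {"translation": [0,0,-4],"yaw": 0,"hand": -1},
    {"translation": [0,0,-4],"yaw": 0,"hand": -1},
    {"translation": [0,0,-4],"yaw": 0,"hand": -1},
    {"translation": [0,0,0],"yaw": 0,"hand": -1},
    {"translation": [0,0,0],"yaw": 0,"hand": -1},
  ],
)

```text
t: 39.85
tcp_pos: [0.4539, 0.3254, 0.3698]
ee_rot: [-2.901, -1.202, -0.003]
ft_force: [-0.2, 0.5, -1.4]
finger_gap: 0.638
grasp_force: 30.1
```

```bash
python3 - <<'E'
from h import *
print(manip.state()["ft_force"])
go(.5186,-.2714,.365)
E
```

```text
[-0.18987713  0.47390846 -1.43034202]
tcp [0.4539 0.3254 0.3698] yaw err -44.994119852324474 move cm [-37.63  46.77   0.36]
```

Request:
arm_command(
  series=[
    {"translation": [-2.69,3.34,0],"yaw": 0,"hand": -1},
    {"translation": [-2.69,3.34,0],"yaw": 0,"hand": -1},
    {"translation": [-2.69,3.34,0],"yaw": 0,"hand": -1},
    {"translation": [-2.69,3.34,0],"yaw": 0,"hand": -1},
    {"translation": [-2.69,3.34,0],"yaw": 0,"hand": -1},
    {"translation": [-2.69,3.34,0],"yaw": 0,"hand": -1},
    {"translation": [-2.69,3.34,0],"yaw": 0,"hand": -1},
    {"translation": [-2.69,3.34,0],"yaw": 0,"hand": -1},
    {"translation": [-2.69,3.34,0],"yaw": 0,"hand": -1},
    {"translation": [-2.69,3.34,0],"yaw": 0,"hand": -1},
    {"translation": [-2.69,3.34,0],"yaw": 0,"hand": -1},
    {"translation": [-2.69,3.34,0],"yaw": 0,"hand": -1},
    {"translation": [-2.69,3.34,0],"yaw": 0,"hand": -1},
    {"translation": [-2.69,3.34,0],"yaw": 0,"hand": -1},
    {"translation": [0,0,0],"yaw": 0,"hand": -1},
    {"translation": [0,0,0],"yaw": 0,"hand": -1},
  ],
)

```text
t: 41.45
tcp_pos: [0.5175, -0.2725, 0.3673]
ee_rot: [-2.903, -1.197, 0.003]
ft_force: [0.1, 0.7, -0.0]
finger_gap: 0.632
grasp_force: 30.1
```

```bash
python3 - <<'E'
from h import *
s=manip.state();go(.5186,-.2714,.303);p,M=tool(s)
f=grab_frame("wrist");print(proj(f,[[.5186,-.2714,.112],[.5186,-.2714,.08],p+M@[0,0,.159]]))
g=cv2.cvtColor(f["color"],cv2.COLOR_BGR2GRAY)
# bright rim pixels of the lower mould per row, ahead of the held one
for v in range(135,205,5):
    r=np.where(g[v,150:370]>185)[0]+150; print(v,(r.min(),r.max()) if len(r) else None,end="; ")
E
```

```text
tcp [ 0.5175 -0.2725  0.3673] yaw err -45.18173754327472 move cm [0.17 0.02 6.43]
[[258.57562301 196.3849669 ]
 [258.42310285 187.02978529]
 [258.69257911 250.86022591]]
135 (np.int64(196), np.int64(319)); 140 (np.int64(194), np.int64(323)); 145 (np.int64(192), np.int64(324)); 150 (np.int64(190), np.int64(326)); 155 (np.int64(193), np.int64(327)); 160 (np.int64(189), np.int64(328)); 165 (np.int64(189), np.int64(328)); 170 (np.int64(188), np.int64(329)); 175 (np.int64(188), np.int64(328)); 180 (np.int64(188), np.int64(328)); 185 (np.int64(191), np.int64(326)); 190 (np.int64(191), np.int64(325)); 195 (np.int64(192), np.int64(323)); 200 (np.int64(195), np.int64(321));
```

Request:
arm_command(
  series=[
    {"translation": [0.15,0,2],"yaw": 0,"hand": -1},
    {"translation": [0,0,1.5],"yaw": 0,"hand": -1},
    {"translation": [0,0,1],"yaw": 0,"hand": -1},
    {"translation": [0,0,1],"yaw": 0,"hand": -1},
    {"translation": [0,0,0.5],"yaw": 0,"hand": -1},
    {"translation": [0,0,0],"yaw": 0,"hand": -1},
    {"translation": [0,0,0],"yaw": 0,"hand": -1},
  ],
)

```text
t: 42.2
tcp_pos: [0.5193, -0.2709, 0.3089]
ee_rot: [2.903, 1.201, 0.0]
ft_force: [0.4, -0.5, -1.3]
finger_gap: 0.637
grasp_force: 30.1
```

Request:
arm_command(
  series=[
    {"translation": [0,0,0.1],"yaw": 0,"hand": -1},
    {"translation": [0,0,0.1],"yaw": 0,"hand": -1},
    {"translation": [0,0,0],"yaw": 0,"hand": -1},
    {"translation": [0,0,0],"yaw": 0,"hand": -1},
  ],
)

```text
t: 42.6
tcp_pos: [0.5193, -0.2707, 0.3069]
ee_rot: [2.903, 1.201, 0.0]
ft_force: [-0.5, -0.4, -0.3]
finger_gap: 0.634
grasp_force: 30.1
```

Request:
arm_command(
  series=[
    {"translation": [0,0,0.2],"yaw": 0,"hand": -1},
    {"translation": [0,0,0],"yaw": 0,"hand": -1},
    {"translation": [0,0,0.1],"yaw": 0,"hand": -1},
    {"translation": [0,0,0],"yaw": 0,"hand": -1},
    {"translation": [0,0,0],"yaw": 0,"hand": -1},
  ],
)

```text
t: 43.1
tcp_pos: [0.5192, -0.2707, 0.3037]
ee_rot: [-2.903, -1.201, 0.0]
ft_force: [0.9, -0.2, -0.6]
finger_gap: 0.633
grasp_force: 30.1
```

Request:
arm_command(
  series=[
    {"translation": [0,0,0.1],"yaw": 0,"hand": -1},
    {"translation": [0,0,0],"yaw": 0,"hand": -1},
    {"translation": [0,0,0.05],"yaw": 0,"hand": -1},
    {"translation": [0,0,0],"yaw": 0,"hand": -1},
    {"translation": [0,0,0],"yaw": 0,"hand": -1},
  ],
)

```text
t: 43.6
tcp_pos: [0.5195, -0.2711, 0.3026]
ee_rot: [2.902, 1.201, 0.001]
ft_force: [1.9, -2.5, 5.4]
finger_gap: 0.633
grasp_force: 30.1
```

Contact came at the expected height, so the stack is fully home. I release and back off.

Request:
arm_command(
  series=[
    {"translation": [0,0,0],"yaw": 0,"hand": 1},
    {"translation": [0,0,0],"yaw": 0,"hand": 1},
    {"translation": [0,0,0],"yaw": 0,"hand": 1},
    {"translation": [0,0,0],"yaw": 0,"hand": 1},
    {"translation": [0,0,0],"yaw": 0,"hand": 1},
    {"translation": [0,0,0],"yaw": 0,"hand": 1},
    {"translation": [0,0,-2],"yaw": 0,"hand": 1},
    {"translation": [0,0,-3],"yaw": 0,"hand": 1},
    {"translation": [0,0,-4],"yaw": 0,"hand": 1},
    {"translation": [0,0,-4],"yaw": 0,"hand": 1},
    {"translation": [0,0,0],"yaw": 0,"hand": 1},
    {"translation": [-4,-2,0],"yaw": 0,"hand": 1},
    {"translation": [-4,-2,0],"yaw": 0,"hand": 1},
    {"translation": [0,0,0],"yaw": 0,"hand": 1},
  ],
)

```text
t: 45.0
tcp_pos: [0.4289, -0.3007, 0.4322]
ee_rot: [-2.905, -1.191, 0.001]
ft_force: [1.4, -0.9, 0.5]
finger_gap: 0.996
grasp_force: 0.0
```

```bash
python3 - <<'E'
from h import *
s=manip.state();print(s["tcp_pos"],s["finger_gap"],s["ft_force"])
f=grab_frame("wrist");th=np.linspace(0,2*np.pi,120)
e=cv2.Canny(f["color"],60,150);D=cv2.distanceTransform(255-e,cv2.DIST_L2,3)
# edge match of the top rim against height and place
best=[]
for z in np.arange(.134,.166,.004):
  for x in np.arange(.508,.53,.001):
    for y in np.arange(-.283,-.26,.001):
      q=proj(f,np.c_[x+.031*np.cos(th),y+.031*np.sin(th),0*th+z]).round().astype(int)
      ok=(q[:,0]>=0)&(q[:,0]<512)&(q[:,1]>=0)&(q[:,1]<384)
      if ok.sum()>80: best.append((np.minimum(D[q[ok,1],q[ok,0]],5).mean(),z,x,y))
for b in sorted(best)[:4]: print(np.round(b,3))
E
```

```text
[ 0.42889444 -0.30068849  0.43221867] 0.9955531787502677 [ 1.40647512 -0.86734818  0.47035057]
[ 0.488  0.134  0.526 -0.271]
[ 0.518  0.134  0.526 -0.273]
[ 0.521  0.134  0.526 -0.272]
[ 0.554  0.138  0.521 -0.272]
```

```bash
python3 -c "
from cell import job
print(job.close_job())"
```

```text
the job is handed in; nothing more can be done
None
```

I measured the three moulds present from left to right (place 2 was empty), stood the thermometer back in its tray, then nested the moulds on the cork mat and handed in at about 45 s; no verdict came back, and "fully home" rests on contact heights plus a rough final camera check.

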